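Brace the square stand foot in the jig and tighten its wing knob

ROBOT

A 7-joint arm with a two-finger parallel gripper is mounted at the origin on the work surface. World frame = base frame: x ahead of the robot, y to its left, z up, the work surface at z = 0. Lengths are in m, angles in rad, forces in N, time in s.
With the tool pointing down it reaches from about 0.425 to 0.875 m from the base axis. Payload 4.7 kg.
Tool frame: the origin (TCP) lies on the centre line of the jaws, within the pads' length; the fingertips stand 14 mm ahead of it and the grasp point (between the pads) lies 5 mm behind it; z points along the fingers, y is the direction in which the jaws open and shut (so a half turn about z gives the same grasp; the last joint's range is limited). The gripper opens to 87 mm and grips with 3 to 60 N. Pads are 19 mm wide; open, the fingers measure 117 mm over their backs; the gripper's body (75 mm by 190 mm) begins 51 mm behind the grasp point.
Start: joints at [-1.098, 0.321, -0.07, 1.45, 0.023, 1.371, -0.057], TCP at [0.288, 0.583, 0.237] pointing down, gripper open.
Joint ranges: [-2.86, 2.86], [-0.3, 2.09], [-1.38, 1.24], [0.06, 2.45], [-1.56, 4.7], [0.09, 2.05], [-2.69, 2.69]. Speed limits (rad/s): [2.57, 2.57, 3.14, 3.14, 3.14, 3.14, 3.14].

INTERFACE

Orientations are given as a rotation vector (axis times angle).
In Python, from bench import ctrl, optics, models gives the robot as it stands. The module is installed in compiled form; this text tells all that it offers.
- The arm moves only by the tool arm_command, never from a script. Its argument "motion" is a list of rows, each a list of 3 entries, a list of its own where there are three numbers: the shift along the tool's x, y, z in mm, then the turn, a rotation vector about the tool's x, y, z in degrees, then the closure, from 0 (fully open) to 1 (shut). In form: [[[x, y, z], [ax, ay, az], claw], ...]. A call has 1 to 8 rows; each row shifts and turns the commanded pose from where the row before left it, along the tool's axes as they then stand; what a row does not reach is not made up. A row lasts 1/12 s, in which the tool goes at most 41.7 mm and 7.16 degrees, less where a joint would pass 70% of its speed; a pose out of reach is approached as far as the arm can. A call with a gripper value outside its range is refused whole. The fingers move at their own pace and stop on an object; "force" is the grip in N (left out, the last holds). Time passes only in rows, so rows that do not move let the fingers close. It gives the time, the measured TCP pose, the force and the opening at its end, in the units of the state.
- ctrl.get_state(): the state, without advancing time (a new reading comes with each control period).
- optics.get_image(name): name is "scene" or "side" or "wrist"; returns (picture, depth): 420x560x3 uint8, blue, green, red; 420x560 float32, m along the optical axis (not along the pixel's ray), 0 where there is no reading.
- optics.camera_model(name): a dict with "fovy" (degrees; the focal length in pixels is half the picture's height over the tangent of half this angle, whatever the lens; pixels are square), "cx", "cy" (the principal point, pixels), "rvec" (rotation vector, rad) and "tvec" (3), from world to camera coordinates, as OpenCV has them; the wrist camera has in their place "mount" (4x4, takes a point from camera to tool coordinates, whose origin is the TCP and whose axes are the flange's). Camera axes: x right, y down, z forward; pixel columns grow to the right and rows downward; lengths in m; the calibration is good to about 2 mm. A picture is of the moment at which its call begins: read the wrist's pose just before it. camera_model takes no time and is no camera call.
- ctrl.close_job(): hands the job in, once; it reports no verdict.
Trained networks look in the newest picture that a camera, given by its name, has taken for a name from the list of things; names that differ only in an ending like _2 or _b are one class to them, and where a whole thing is asked for, a point or a joint stands for the part that bears it (a point fixed in the world has none). Each returns a list of dicts, best first, with "conf" (0 to 1); they miss things now and then, are a little off and sometimes report something else, mostly with a low value. They report only what shows in the picture. A call takes as long as a camera call. They do not tell look-alikes from the thing itself.
- models.search_frame(camera, target): "location" ([x, y, z] in m, in the coordinates of the camera as it stood for that picture, good to about 4 mm: the middle of the surface that is visible of it).
- models.silhouettes(camera, target): "pixels" (420x560 bool, what is visible of it).
The state is a dict: "time": time; "joint_positions": joint angles; "qd": joint speeds; "joint_torque": joint torques, N m; "position": TCP position; "tool_rot": TCP orientation; "ft_force": force on the tool from outside, world axes, zero at the start; "torque": the same for the moment, N m; "grip_width": opening from 0.0 (shut) to 1.0 (fully open).
Only numpy, scipy, OpenCV 4.12 (cv2) and the standard library are available. Lean on these libraries where they do the work, as an engineer would, in place of code of your own. Each camera call takes 0.05 s, during which the arm holds its last target.

TASK

Tighten the wing knob on the square wooden stand foot. On the bench the foot only spins round with its knob, so first pick the foot up by the knob and seat it flat in the square pocket of the jig, then, with the foot braced there, turn the knob clockwise (seen from above) until it is fully tight, its wings parallel to two sides of the foot, and let go. Leave the round foot where it stands.

Things in the scene. Friction and masses are not known exactly. Their poses are not given: they have to be found in the camera images.
- foot_center (a point): Centre of the square stand foot: loose wooden block 64 x 64 mm, 34 mm high, 0.2 kg, upright on the bench; point 17 mm above its underside, x and y square to its sides. On top in the middle a black wing knob: hub 9 mm high, 22 mm wide, then an upright flat bar 34 mm high, 12 mm thick, 60 mm long. The bar's middle is 42 mm straight above this point: grip it there from above, across the 12 mm.
- wing_knob (a joint): Turn of the square foot's wing knob relative to the block, rad, growing clockwise from above. Starts at 0 to 0.3; 1.0 is the stop (tight), wings lengthwise along the block's x axis; at value q they point 1.0 - q anticlockwise of it. Stays where left. Needs about 0.12 N m, more than bench friction on the foot, which spins unless braced.
- pocket (a point): Centre of the pocket floor of the jig, a wooden frame 140 x 140 mm fixed to the bench. Floor 10 mm above the bench; pocket 70 x 70 mm there, walls upright for 10 mm, then flaring at 45 degrees to 94 x 94 mm at the rim, 22 mm above the floor. x and y square to the walls. The foot fits in any of four quarter turns and twists about 0.1 rad either way before the walls brace it.
- round_center (a point): Centre of the round wooden foot, a bystander: loose disc 72 mm across, 34 mm high, with the same wing knob on top; point 17 mm above its underside. Leave it alone.
Not all that is in view belongs to the job. What is shaped like the part that bears foot_center but orange or red is not meant.

How it is judged:
On the way, in this order (a step that is already met when the one before it is completed fails the run):
1. the square foot is down in the jig's pocket, its knob not yet tight (horizontal distance between foot_center and pocket below 0.01 m and z of foot_center in the frame of pocket below 0.025 m and angle between foot_center's own z axis and vertical below 0.12 rad), for 0.1 s.
2. the knob is turned tight while the foot is in the pocket (value of joint wing_knob above 0.8 rad and horizontal distance between foot_center and pocket below 0.01 m and z of foot_center in the frame of pocket below 0.025 m), for 0.1 s.
At the end, for the whole second after the job is handed in: The square foot rests flat in the jig's pocket (centre within 10 mm of the pocket's, underside within 4 mm of its floor, within 7 degrees of upright), released, and its wing knob is within about 11 degrees (0.2 rad) of its stop (value of joint wing_knob above 0.8 rad and horizontal distance between foot_center and pocket below 0.01 m and z of foot_center in the frame of pocket below 0.021 m and angle between foot_center's own z axis and vertical below 0.12 rad); the robot touches nothing.
It fails at once if the round foot is moved more than 30 mm from its place (distance of round_center from where it was at the start of the episode above 0.03 m).
It also fails if it takes over 42 s, if anything falls off the work surface, if the arm or the gripper's body presses on something with over 40 N, if the wrist force passes 120 N, or if a joint passes its speed limit or range.

## Working session

There is one attempt and no reset: what is moved stays moved. The work goes in short steps, Python scripts to look and compute and a tool call to move; the robot and the scene stay as the last step left them, time stands still between calls to the robot, and variables do not carry over. Pictures are saved under pics/ and viewed, and the job is handed in when it is done.

Besides the shell and the picture viewer there is one more tool, called by a JSON object that holds its "method" and its "body". arm_command: Moves the arm, as the interface text tells. Its arguments: {"type":"object","properties":{"motion":{"type":"array","items":{"type":"array"}},"force":{"type":"number"}},"required":["motion"]}

```bash
mkdir -p pics; cat > h.py <<'E'
import numpy as np, cv2
from scipy.spatial.transform import Rotation as R
from bench import ctrl, optics, models
def K(m,h=420):
    f=h/2/np.tan(np.radians(m["fovy"])/2); return f,m["cx"],m["cy"]
def cam2world(name,st=None):
    m=optics.camera_model(name)
    if "mount" in m:
        st=st or ctrl.get_state()
        T=np.eye(4);T[:3,:3]=R.from_rotvec(st["tool_rot"]).as_matrix();T[:3,3]=st["position"]
        return T@np.array(m["mount"])
    T=np.eye(4);T[:3,:3]=R.from_rotvec(np.ravel(m["rvec"])).as_matrix();T[:3,3]=np.ravel(m["tvec"])
    return np.linalg.inv(T)
def cloud(name,d,T):
    m=optics.camera_model(name);f,cx,cy=K(m)
    v,u=np.mgrid[:d.shape[0],:d.shape[1]]
    P=np.stack([(u-cx)/f*d,(v-cy)/f*d,d],-1)
    W=P@T[:3,:3].T+T[:3,3]; W[d<=0]=np.nan
    return W
def grab(name,fn):
    st=ctrl.get_state();T=cam2world(name,st)
    im,d=optics.get_image(name); cv2.imwrite("pics/%s.png"%fn,im); np.savez("pics/%s.npz"%fn,im=im,d=d,T=T)
    return im,d,T,cloud(name,d,T)
E
python3 - <<'E'
from h import *
print(ctrl.get_state())
for n in ["scene","side","wrist"]:
    im,d,T,W=grab(n,n+"0"); m=optics.camera_model(n); print(n,m)
    for t in ["foot_center","round_center"]:
        for r in models.search_frame(n,t): print(t,r["conf"],T[:3,:3]@r["location"]+T[:3,3])
print(ctrl.get_state()["time"])
E
```

```text
{'time': 0.0, 'joint_positions': array([-1.09788335,  0.32179583, -0.07006979,  1.45165492,  0.02261813,
        1.37080112, -0.05690657]), 'qd': array([ 0.00075518,  0.00138513, -0.00123377, -0.00047792,  0.00148031,
       -0.0021562 , -0.00144029]), 'joint_torque': array([ 1.54780682e-04, -4.91289032e+01, -4.04086858e-01, -3.12533534e+01,
       -6.38471358e-02,  4.34034888e-02,  1.75777309e-04]), 'position': array([0.2877022 , 0.58228215, 0.2354891 ]), 'tool_rot': array([-7.14306785e-01, -3.05899157e+00,  2.90132101e-03]), 'ft_force': array([ 0.20444079, -0.14251145, -0.43770055]), 'torque': array([ 0.01976762,  0.01737976, -0.0069814 ]), 'grip_width': 0.9956843932641443}
scene {'fovy': 44.17085603411663, 'cx': 282.8024493372564, 'cy': 212.42458894813362, 'rvec': array([ 2.07986   ,  1.21560418, -0.49435892]), 'tvec': array([-0.27634027, -0.24907025,  1.44189469])}
foot_center 0.87 [0.38896238 0.2867467  0.03397239]
foot_center 0.76 [0.40065595 0.14779128 0.0347362 ]
foot_center 0.69 [0.49261733 0.34971603 0.03704087]
foot_center 0.57 [0.4917266 0.2309012 0.0288737]
round_center 
[... 356 characters left out ...]
 0.57 [0.38573258 0.15407136 0.03319944]
foot_center 0.33 [ 0.49823668 -0.24928943  0.03608931]
round_center 0.86 [ 0.49920082 -0.2468767   0.032588  ]
round_center 0.61 [ 0.55338354 -0.05885668  0.01962481]
wrist {'fovy': 66.93253227056819, 'cx': 285.8373033988588, 'cy': 209.25059724462508, 'mount': array([[-6.70470576e-04, -9.61803363e-01, -2.73740464e-01,
         7.46662937e-02],
       [ 9.99998823e-01, -2.67048233e-04, -1.51100021e-03,
        -1.07931686e-03],
       [ 1.38018317e-03, -2.73741155e-01,  9.61802410e-01,
        -1.48451293e-01],
       [ 0.00000000e+00,  0.00000000e+00,  0.00000000e+00,
         1.00000000e+00]])}
foot_center 0.71 [0.44370797 0.38355048 0.00469086]
0.45
```

View pics/scene0.png

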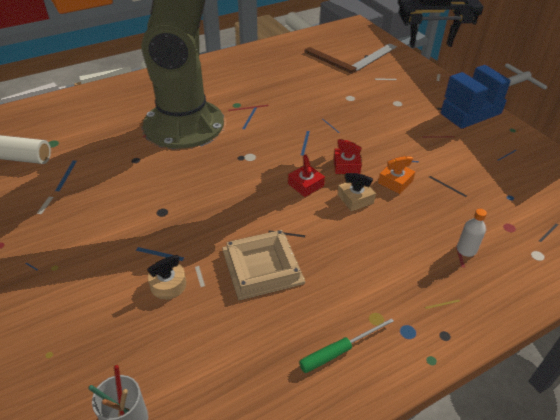

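View pics/side0.png

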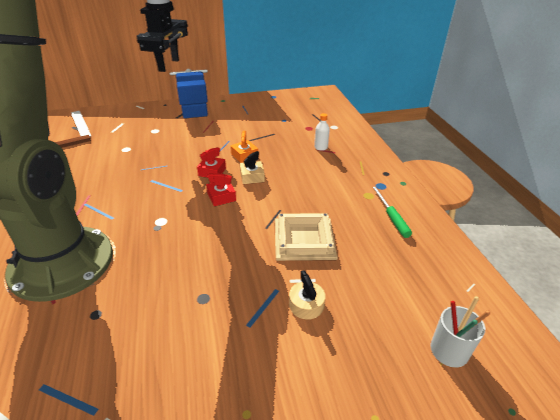

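View pics/wrist0.png

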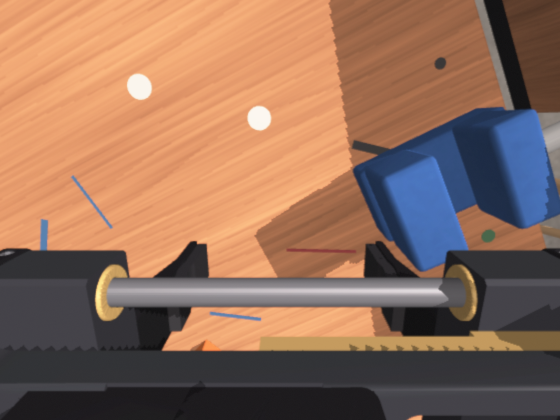

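Scene view candidates: red feet at (306,180) and (347,158), an orange foot at (397,175), a wooden square foot with black knob at (357,191), and a round wooden foot with black knob at (166,278). The wooden square one matches the description. The jig is at (263,263). Next I'll check this in a close crop and measure.

```bash
python3 - <<'E'
from h import *
a=np.load("pics/scene0.npz"); b=np.load("pics/side0.npz")
c=np.hstack([cv2.resize(a["im"][150:220,315:425],(395,252),interpolation=cv2.INTER_CUBIC),cv2.resize(b["im"][135:205,190:300],(395,252),interpolation=cv2.INTER_CUBIC)])
cv2.imwrite("pics/crop0.png",c)
for n,z in (("scene",a),("side",b)):
    W=cloud(n,z["d"],z["T"]);im=z["im"].astype(int);hsv=cv2.cvtColor(z["im"],cv2.COLOR_BGR2HSV)
    def near(x,y,r): return np.hypot(W[...,0]-x,W[...,1]-y)<r
    tab=near(0.55,0.05,0.3)&(abs(W[...,2])<.012); print(n,"table z",np.nanmedian(W[...,2][tab]))
    # foot
    dark=hsv[...,2]<70
    for nm,(x,y) in dict(foot=(0.485,0.225),rnd=(0.51,-0.245)).items():
        M=near(x,y,.06)
        top=M&~dark&(W[...,2]>.028)&(W[...,2]<.040)&((hsv[...,1]<170))
        P=W[top][:,:3]
        r=cv2.minAreaRect((P[:,:2]*1000).astype(np.float32)); print(nm,"top",len(P),r,np.median(P[:,2]))
        k=M&dark&(W[...,2]>.05)
        Q=W[k]; r=cv2.minAreaRect((Q[:,:2]*1000).astype(np.float32)); print(nm,"knob",len(Q),Q.mean(0),r,np.nanmax(Q[:,2]))
    # jig
    J=(abs(W[...,0]-.55)<.13)&(abs(W[...,1]+.06)<.13)&(W[...,2]>.027)&(W[...,2]<.037)
    J&=near(.555,-.06,.115)
    P=W[J]; print("jig",len(P),cv2.minAreaRect((P[:,:2]*1000).astype(np.float32)),np.median(P[:,2]))
E
```

```text
scene table z -0.00022522597704577318
foot top 376 ((485.7974548339844, 238.08782958984375), (64.7752456665039, 66.68341064453125), 85.25785064697266) 0.032299083646560645
foot knob 265 [0.48758037 0.23633343 0.06573874] ((485.3191833496094, 237.1702880859375), (62.74607849121094, 15.858207702636719), 42.80203628540039) 0.07793265748513489
rnd top 533 ((519.0724487304688, -240.27291870117188), (70.4373779296875, 53.76072692871094), 81.39959716796875) 0.032996034835943266
rnd knob 374 [ 0.51317997 -0.23874747  0.06671847] ((510.9085693359375, -238.6661376953125), (14.16618824005127, 63.8222770690918), 3.9251139163970947) 0.07875301676918522
jig 1519 ((559.6509399414062, -50.133575439453125), (122.8404769897461, 125.74715423583984), 77.98365783691406) 0.031217860936711528
side table z -0.001459567899383729
foot top 222 ((482.3887634277344, 239.829833984375), (69.14197540283203, 64.42130279541016), 87.62309265136719) 0.03131020530190104
foot knob 120 [0.48250667 0.23432374 0.06452892] ((482.8349914550781, 237.69927978515625), (65.42356872558594, 10.666948318481445), 45.06026077270508) 0.07649677239454267
rnd top 617 ((507.0186462402344, -239.06256103515625), (68.25338745117188, 69.78111267089844), 72.04022979736328) 0.03134165717809834
rnd knob 221 [ 0.50602143 -0.24537323  0.06799394] ((506.918212890625, -238.67950439453125), (11.178115844726562, 61.70363235473633), 5.4040303230285645) 0.07661320231495283
jig 910 ((557.01318359375, -49.367652893066406), (124.92549133300781, 121.873779296875), 78.1753921508789) 0.03019980444066689
```

View pics/crop0.png

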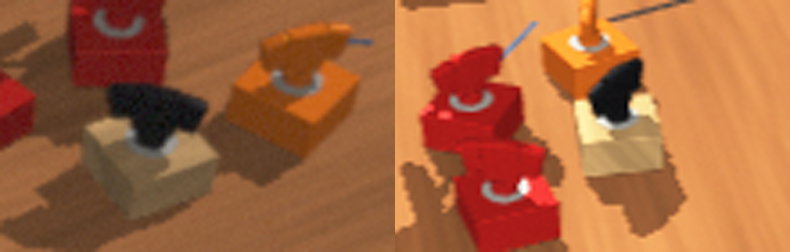

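The crop confirms it: the natural-wood square foot with the black knob, at about (0.484, 0.238), wing yaw ~44° and block yaw ~-4°. The pocket is near (0.558, -0.050), yaw ~-12°. I'll go above the foot.

{"method": "arm_command", "body": {"motion": [[[-27.4,-18.6,-2],[0,0,0],0.5],[[-27.4,-18.6,-2],[0,0,0],0.5],[[-27.4,-18.6,-2],[0,0,0],0.5],[[-27.4,-18.6,-2],[0,0,0],0.5],[[-27.4,-18.6,-2],[0,0,0],0.5],[[-27.4,-18.6,-2],[0,0,0],0.5],[[-27.4,-18.6,-2],[0,0,0],0.5],[[-27.4,-18.6,-2],[0,0,0],0.5]], "force": 40}}

```text
time: 1.12
position: [0.4191, 0.3507, 0.2529]
tool_rot: [0.714, 3.059, 0.001]
ft_force: [1.1, 0.6, 1.0]
grip_width: 0.531
```

{"method": "arm_command", "body": {"motion": [[[-27.4,-18.6,0],[0,0,0],0.5],[[-27.4,-18.6,0],[0,0,0],0.5],[[-27.4,-18.6,0],[0,0,0],0.5],[[-27.4,-18.6,0],[0,0,0],0.5],[[0,0,0],[0,0,7],0.5],[[0,0,0],[0,0,7],0.5],[[0,0,0],[0,0,7],0.5],[[0,0,0],[0,0,7],0.5]]}}

```text
time: 1.78
position: [0.484, 0.2368, 0.2527]
tool_rot: [1.443, 2.791, 0.001]
ft_force: [0.2, 0.3, -0.7]
grip_width: 0.504
```

{"method": "arm_command", "body": {"motion": [[[0,0,0],[0,0,7],0.5],[[0,0,0],[0,0,7],0.5],[[0,0,0],[0,0,7],0.5],[[0,0,0],[0,0,7],0.5],[[0,0,0],[0,0,7],0.5],[[0,0,0],[0,0,7],0.5],[[0,0,0],[0,0,7],0.5],[[0,0,0],[0,0,7],0.5]]}}

```text
time: 2.45
position: [0.4838, 0.237, 0.2527]
tool_rot: [-2.583, -1.788, -0.001]
ft_force: [0.8, -0.6, -0.2]
grip_width: 0.499
```

{"method": "arm_command", "body": {"motion": [[[0,0,0],[0,0,7],0.5],[[0,0,0],[0,0,7],0.5],[[0,0,0],[0,0,7],0.5],[[0,0,0],[0,0,5],0.5],[[0,0,0],[0,0,0],0.5],[[0,0,0],[0,0,0],0.5]]}}

```text
time: 2.95
position: [0.4838, 0.2371, 0.2527]
tool_rot: [-2.914, -1.173, -0.0]
ft_force: [-1.0, 0.2, 0.0]
grip_width: 0.496
```

```bash
cat > m.py <<'E'
from h import *
import sys
fn=sys.argv[1]
im,d,T,W=grab("wrist",fn)
st=ctrl.get_state(); M=R.from_rotvec(st["tool_rot"]).as_matrix()
print("pos",st["position"].round(4),"jaw deg",np.degrees(np.arctan2(M[1,1],M[0,1])),"q",st["joint_positions"].round(2))
x,y=float(sys.argv[2]),float(sys.argv[3])
hsv=cv2.cvtColor(im,cv2.COLOR_BGR2HSV); dark=hsv[...,2]<75
near=np.hypot(W[...,0]-x,W[...,1]-y)<.06
k=near&dark&(W[...,2]>.06)&(W[...,2]<.085); Q=W[k]; print("knob",len(Q),Q.mean(0),cv2.minAreaRect((Q[:,:2]*1000).astype(np.float32)) if len(Q) else "",np.nanmedian(Q[:,2]))
t=near&~dark&(W[...,2]>.028)&(W[...,2]<.041);P=W[t];print("top",len(P),cv2.minAreaRect((P[:,:2]*1000).astype(np.float32)),np.median(P[:,2]))
E
python3 m.py wrist1 0.484 0.237
```

```text
pos [0.4838 0.2371 0.2527] jaw deg -46.13604884000332 q [-0.75  0.07  0.26  1.71 -0.02  1.36 -1.29]
knob 503 [0.48324841 0.24051892 0.07508781] ((482.1681823730469, 240.1052703857422), (61.87233352661133, 10.521566390991211), 43.8603630065918) 0.07538612511272236
top 2194 ((481.7935485839844, 239.54649353027344), (64.25951385498047, 63.88562774658203), 87.33965301513672) 0.033529321032929355
```

View pics/wrist1.png

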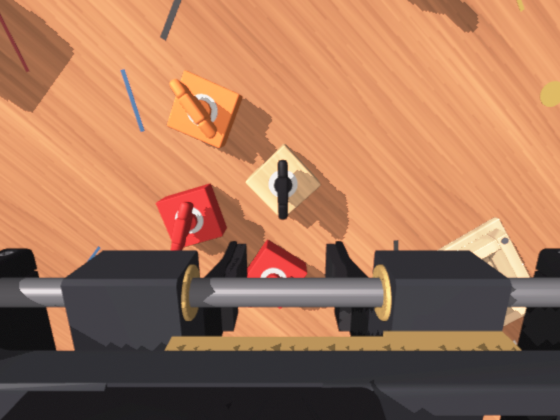

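The wrist view shows the wooden foot at (283,182) with its wing along the tool x axis, so the jaws are aligned. Centre comes out at about (0.482, 0.239). I'll descend to TCP z≈0.061, which keeps the tips above the hub at 43 mm.

{"method": "arm_command", "body": {"motion": [[[0,-2.5,25],[0,0,0],0.5],[[0,0,30],[0,0,0],0.5],[[0,0,30],[0,0,0],0.5],[[0,0,30],[0,0,0],0.5],[[0,0,27],[0,0,0],0.5],[[0,0,25],[0,0,0],0.5],[[0,0,15],[0,0,0],0.5],[[0,0,10],[0,0,0],0.5]]}}

```text
time: 3.67
position: [0.4809, 0.2382, 0.0584]
tool_rot: [2.914, 1.172, -0.005]
ft_force: [-0.2, 0.0, -0.1]
grip_width: 0.503
```

{"method": "arm_command", "body": {"motion": [[[0,0,0],[0,0,0],0.6],[[0,0,0],[0,0,0],0.7],[[0,0,0],[0,0,0],0.8],[[0,0,0],[0,0,0],1],[[0,0,0],[0,0,0],1],[[0,0,0],[0,0,0],1],[[0,0,0],[0,0,0],1]], "force": 45}}

```text
time: 4.25
position: [0.4825, 0.2396, 0.0615]
tool_rot: [-2.915, -1.17, -0.003]
ft_force: [-0.5, 1.4, 2.8]
grip_width: 0.136
```

Gripped: 0.136 × 87 ≈ 12 mm. Lifting and looking.

{"method": "arm_command", "body": {"motion": [[[0,0,-10],[0,0,0],1],[[0,0,-20],[0,0,0],1],[[0,0,-25],[0,0,0],1],[[0,0,-25],[0,0,0],1],[[0,0,-15],[0,0,0],1],[[0,0,-5],[0,0,0],1],[[0,0,0],[0,0,0],1]]}}

```text
time: 4.83
position: [0.4828, 0.239, 0.1621]
tool_rot: [-2.915, -1.169, -0.004]
ft_force: [-0.1, -0.2, -2.7]
grip_width: 0.135
```

```bash
python3 - <<'E'
from h import *
im,d,T,W=grab("wrist","wrist2"); grab("scene","scene2");grab("side","side2"); st=ctrl.get_state()
print(st["position"],st["ft_force"],st["torque"],st["grip_width"])
cv2.imwrite("pics/two2.png",np.vstack([np.load("pics/wrist2.npz")["im"],])) 
a=np.load("pics/scene2.npz")["im"][110:250,290:430];b=np.load("pics/side2.npz")["im"][80:220,180:320]
cv2.imwrite("pics/c2.png",np.hstack([cv2.resize(a,(395,395)),cv2.resize(b,(395,395))]))
E
```

```text
[0.48110912 0.23826012 0.15905702] [-0.63256916 -0.39216508 -2.75700942] [-0.1006629   0.10753419 -0.03385677] 0.1367215869709599
```

View pics/wrist2.png

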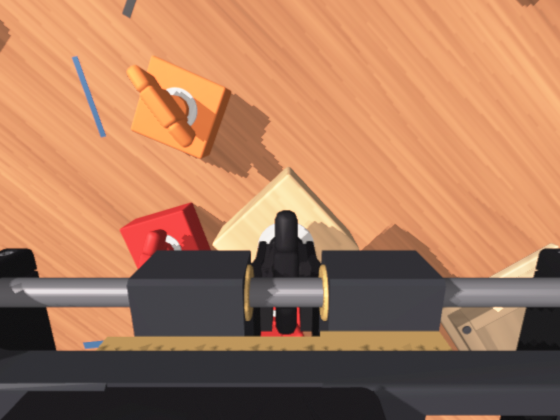

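View pics/c2.png

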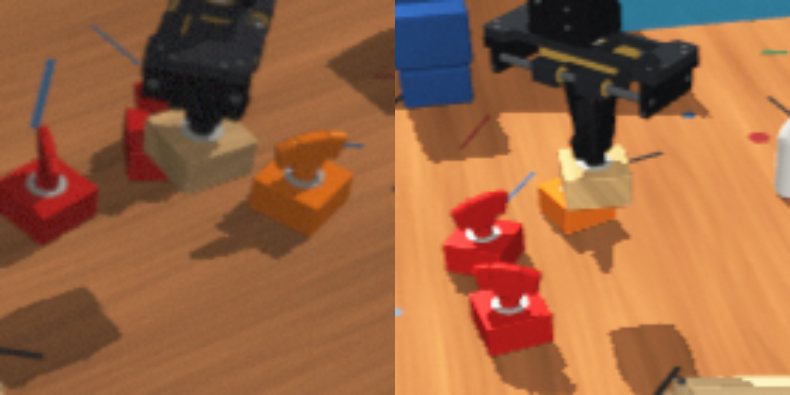

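The foot is held level (weight about 2.5 N). Next I move to a spot where the wrist camera sees the jig.

{"method": "arm_command", "body": {"motion": [[[-15,17,0],[0,0,0],1],[[-26,28,0],[0,0,0],1],[[-26,28,0],[0,0,0],1],[[-26,28,0],[0,0,0],1],[[-26,28,0],[0,0,0],1],[[-26,28,0],[0,0,0],1],[[-26,28,0],[0,0,0],1],[[-26,28,0],[0,0,0],1]]}}

```text
time: 5.65
position: [0.4855, -0.0531, 0.1592]
tool_rot: [-2.915, -1.169, 0.003]
ft_force: [1.6, -0.2, -2.6]
grip_width: 0.137
```

{"method": "arm_command", "body": {"motion": [[[-23,30,0],[0,0,0],1],[[-15,18,0],[0,0,0],1],[[0,0,0],[0,0,0],1],[[0,0,0],[0,0,0],1],[[0,0,0],[0,0,0],1]]}}

```text
time: 6.07
position: [0.4919, -0.1112, 0.1594]
tool_rot: [-2.914, -1.17, 0.003]
ft_force: [0.6, 0.1, -2.9]
grip_width: 0.136
```

```bash
python3 - <<'E'
from h import *
im,d,T,W=grab("wrist","wrist3"); st=ctrl.get_state();print(st["position"],st["joint_positions"].round(2))
near=np.hypot(W[...,0]-.557,W[...,1]+.05)<.11
for lo,hi in((.029,.036),(.005,.015)):
    J=near&(W[...,2]>lo)&(W[...,2]<hi);P=W[J]
    J2=np.zeros((420,560,3),np.uint8)
    print(len(P),cv2.minAreaRect((P[:,:2]*1000).astype(np.float32)),np.median(P[:,2]))
    cv2.imwrite("pics/mask_%d.png"%(lo*1000),J.astype(np.uint8)*255)
t=(W[...,2]>.11)&(W[...,2]<.15)&(np.hypot(W[...,0]-st["position"][0],W[...,1]-st["position"][1])<.06)&(cv2.cvtColor(im,cv2.COLOR_BGR2HSV)[...,2]>120)
P=W[t];print("held top",len(P),cv2.minAreaRect((P[:,:2]*1000).astype(np.float32)),np.median(P[:,2]))
A=np.c_[P[:,:2]-P[:,:2].mean(0),np.ones(len(P))];print("tilt",np.linalg.lstsq(A,P[:,2],rcond=None)[0])
E
```

```text
[ 0.49213428 -0.11061211  0.15957544] [-0.38  0.06  0.57  1.92 -0.04  1.17 -0.6 ]
10685 ((556.4613647460938, -49.85432434082031), (122.37006378173828, 122.59831237792969), 77.9827880859375) 0.03212661772345715
9050 ((556.3648071289062, -49.70677185058594), (140.2803955078125, 140.61985778808594), 77.99080657958984) 0.010308212207197631
held top 5551 ((492.3316955566406, -111.03341674804688), (63.1649055480957, 63.679874420166016), 86.72203826904297) 0.1310843653887629
tilt [-0.04836028 -0.0587072   0.13002939]
```

View pics/wrist3.png

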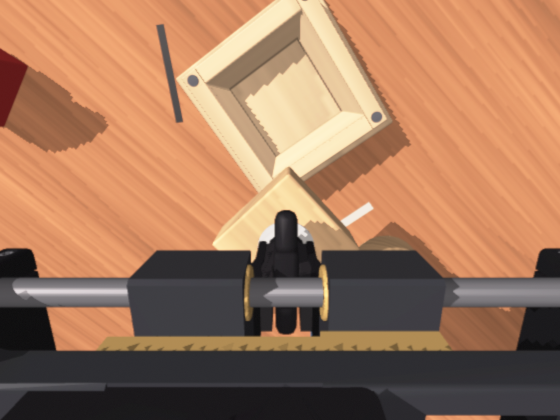

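The jig at (285,90) in the wrist view measures centre (0.5564, -0.0498), yaw -12.0°, with rim and floor heights as specified. The held block's yaw is -3.3°. So shift +89 mm along tool x and turn +8.7°.

{"method": "arm_command", "body": {"motion": [[[15,0,0],[0,0,0],1],[[25,0,0],[0,0,0],1],[[25,0,0],[0,0,0],1],[[16,0,0],[0,0,0],1],[[8,0,0],[0,0,0],1],[[0,0,0],[0,0,4.4],1],[[0,0,0],[0,0,4.3],1],[[0,0,0],[0,0,0],1]]}}

```text
time: 6.78
position: [0.5567, -0.0505, 0.1602]
tool_rot: [2.996, 0.943, -0.002]
ft_force: [-0.1, -0.6, -1.9]
grip_width: 0.137
```

{"method": "arm_command", "body": {"motion": [[[0,0,15],[0,0,0],1],[[0,0,20],[0,0,0],1],[[0,0,15],[0,0,0],1],[[0,0,5],[0,0,0],1],[[0,0,0],[0,0,0],1],[[0,0,0],[0,0,0],1]]}}

```text
time: 7.28
position: [0.5571, -0.0508, 0.106]
tool_rot: [2.996, 0.946, 0.0]
ft_force: [-0.4, -0.5, -1.6]
grip_width: 0.14
```

```bash
python3 - <<'E'
from h import *
im,d,T,W=grab("wrist","wrist4"); st=ctrl.get_state();print(st["position"],st["ft_force"],st["torque"])
M=R.from_rotvec(st["tool_rot"]).as_matrix();print("jaw",np.degrees(np.arctan2(M[1,1],M[0,1])))
p=st["position"]
near=np.hypot(W[...,0]-p[0],W[...,1]-p[1])<.06
t=(W[...,2]>p[2]-.045)&(W[...,2]<p[2]-.018)&near&(cv2.cvtColor(im,cv2.COLOR_BGR2HSV)[...,2]>120)&(W[...,2]>.045)
P=W[t];print("held top",len(P),cv2.minAreaRect((P[:,:2]*1000).astype(np.float32)),np.median(P[:,2]))
near=np.hypot(W[...,0]-.557,W[...,1]+.05)<.11
J=near&(W[...,2]>.029)&(W[...,2]<.036);Q=W[J]
for X in(P,Q):
    A=np.c_[X[:,:2]-X[:,:2].mean(0),np.ones(len(X))];print("tilt",np.linalg.lstsq(A,X[:,2],rcond=None)[0])
grab("side","side4");a=np.load("pics/side4.npz")["im"][150:290,230:370];cv2.imwrite("pics/c4.png",cv2.resize(a,(560,560),interpolation=cv2.INTER_CUBIC))
E
```

```text
[ 0.5576238  -0.0508198   0.10653455] [-0.30782191 -0.53453723 -2.3420086 ] [-0.12114688  0.14175469  0.00833554]
jaw -54.955441562485696
held top 5455 ((557.8707275390625, -50.77020263671875), (63.02628707885742, 63.62079620361328), 77.95790100097656) 0.07767089236538305
tilt [-0.0419291  -0.02994574  0.07692956]
tilt [0.00022953 0.00033536 0.03217658]
```

View pics/wrist4.png

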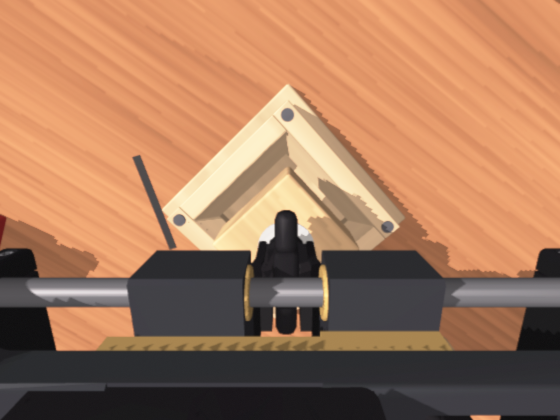

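View pics/c4.png

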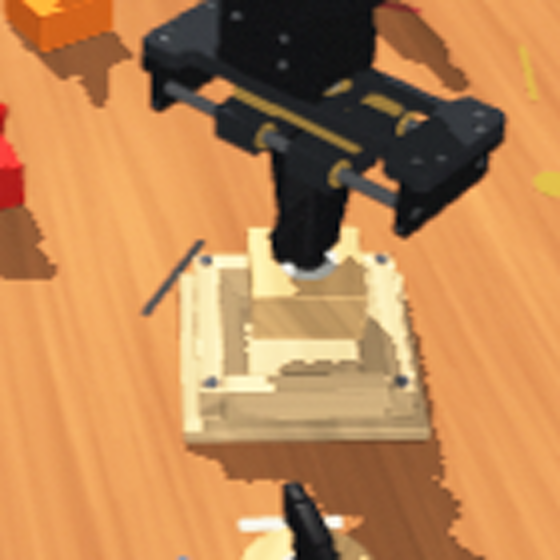

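Block yaw is 77.96° vs jig 77.98°, so they match. The block is pitched about 3° in the grip. I'll make a small lateral correction and lower, watching the force.

{"method": "arm_command", "body": {"motion": [[[1,-1.5,6],[0,0,0],1],[[0,0,8],[0,0,0],1],[[0,0,6],[0,0,0],1],[[0,0,4],[0,0,0],1],[[0,0,3],[0,0,0],1],[[0,0,2],[0,0,0],1],[[0,0,0],[0,0,0],1],[[0,0,0],[0,0,0],1]]}}

```text
time: 8.05
position: [0.557, -0.0489, 0.0766]
tool_rot: [2.996, 0.945, 0.0]
ft_force: [0.1, 0.6, -2.0]
grip_width: 0.133
```

{"method": "arm_command", "body": {"motion": [[[0,0,2],[0,0,0],1],[[0,0,2],[0,0,0],1],[[0,0,0],[0,0,0],1]]}}

```text
time: 8.3
position: [0.5568, -0.0488, 0.0723]
tool_rot: [-2.996, -0.945, 0.0]
ft_force: [0.2, 0.5, -2.5]
grip_width: 0.133
```

{"method": "arm_command", "body": {"motion": [[[0,0,1.5],[0,0,0],1],[[0,0,1],[0,0,0],1],[[0,0,0],[0,0,0],1]]}}

```text
time: 8.55
position: [0.5571, -0.0488, 0.0715]
tool_rot: [-2.995, -0.945, -0.0]
ft_force: [-3.4, 1.1, 7.8]
grip_width: 0.139
```

```bash
cat > chk.py <<'E'
from h import *
import sys
im,d,T,W=grab("wrist",sys.argv[1]); st=ctrl.get_state();p=st["position"];print(p,st["ft_force"],st["torque"],st["grip_width"])
M=R.from_rotvec(st["tool_rot"]).as_matrix();print("jaw",np.degrees(np.arctan2(M[1,1],M[0,1])))
near=np.hypot(W[...,0]-.5564,W[...,1]+.0498)<.055
t=near&(cv2.cvtColor(im,cv2.COLOR_BGR2HSV)[...,2]>100)&(W[...,2]>.036)&(W[...,2]<.056)
P=W[t];print("top",len(P),cv2.minAreaRect((P[:,:2]*1000).astype(np.float32)),np.median(P[:,2]))
A=np.c_[P[:,:2]-[.5564,-.0498],np.ones(len(P))];print("tilt, z centre",np.linalg.lstsq(A,P[:,2],rcond=None)[0])
E
python3 chk.py wrist5
```

```text
[ 0.5570797  -0.04885411  0.07149686] [-3.63996186  0.62171902  7.770333  ] [0.00868158 1.07041419 0.04537901] 0.1334631984783061
jaw -54.98809776787946
top 5185 ((557.7257690429688, -48.90726089477539), (63.18690490722656, 63.617042541503906), 77.8579330444336) 0.04335021947753201
tilt, z centre [-0.01529948 -0.01093117  0.04353336]
```

The foot is down: top at 43.5 mm (44 expected), tilt about 1°. I'll press slightly and turn clockwise (tool +z).

{"method": "arm_command", "body": {"motion": [[[0,0,0.7],[0,0,0],1],[[0,0,0],[0,0,5],1],[[0,0,0],[0,0,5],1],[[0,0,0],[0,0,5],1],[[0,0,0],[0,0,5],1],[[0,0,0],[0,0,0],1]], "force": 55}}

```text
time: 9.1
position: [0.557, -0.0485, 0.0715]
tool_rot: [-3.114, -0.405, 0.0]
ft_force: [-6.5, 0.5, 12.6]
grip_width: 0.132
```

```bash
python3 chk.py wrist6
```

```text
[ 0.55695902 -0.04854797  0.07146549] [-6.49555205  0.99129652 12.59764044] [ 0.15941988  1.64513463 -0.09971028] 0.13278982048187626
jaw -75.03757659393807
top 5065 ((564.374755859375, -51.18166732788086), (64.69927215576172, 50.26066970825195), 77.9734115600586) 0.04337042726009532
tilt, z centre [-0.02831105 -0.00109187  0.04374127]
```

View pics/wrist6.png

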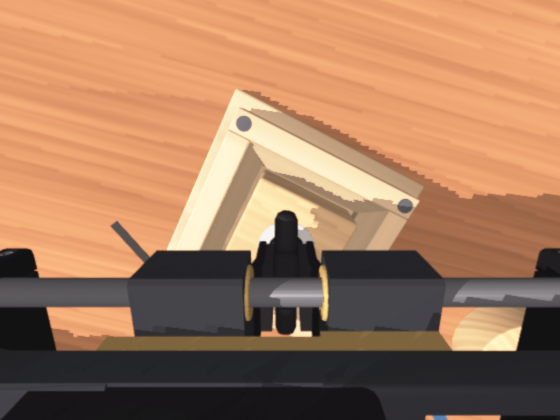

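The block stays at -12° while the knob turned 20°, so it's braced. I'll keep turning.

{"method": "arm_command", "body": {"motion": [[[0,0,0],[0,0,5],1],[[0,0,0],[0,0,5],1],[[0,0,0],[0,0,5],1],[[0,0,0],[0,0,5],1],[[0,0,0],[0,0,3],1],[[0,0,0],[0,0,0],1]]}}

```text
time: 9.65
position: [0.5569, -0.0482, 0.0715]
tool_rot: [-3.132, 0.221, 0.001]
ft_force: [-7.2, 0.7, 13.3]
grip_width: 0.133
```

```bash
python3 chk.py wrist7
```

```text
[ 0.55693576 -0.04816623  0.07147259] [-6.08455409  1.97566712 12.6467359 ] [ 0.30845524  1.65413705 -0.10187466] 0.13404406867433558
jaw -97.9996744460847
top 5052 ((568.3433837890625, -51.58653259277344), (63.97304153442383, 42.63619613647461), 78.15917205810547) 0.043344110186998894
tilt, z centre [-0.04089424  0.00677881  0.04396902]
```

View pics/wrist7.png

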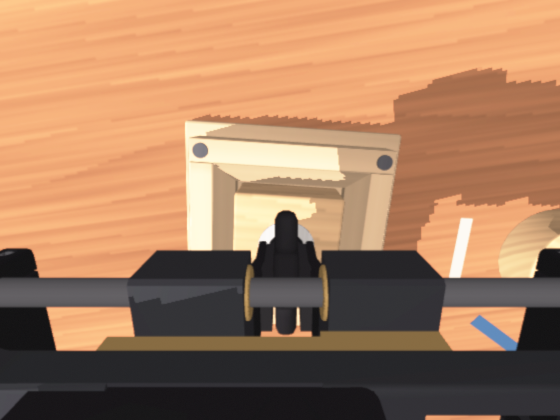

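{"method": "arm_command", "body": {"motion": [[[0,0,0],[0,0,3],1],[[0,0,0],[0,0,2],1],[[0,0,0],[0,0,1],1],[[0,0,0],[0,0,0],1]]}}

```text
time: 10.03
position: [0.5577, -0.0481, 0.0715]
tool_rot: [-3.116, 0.382, -0.001]
ft_force: [-4.7, 1.5, 11.0]
grip_width: 0.133
```

```bash
python3 -c "
from h import *
s=ctrl.get_state();print(s['ft_force'],s['torque'],s['joint_torque'],s['joint_positions'])
M=R.from_rotvec(s['tool_rot']).as_matrix();print(np.degrees(np.arctan2(M[1,1],M[0,1])))"
```

```text
[-4.72843171  1.50219854 10.98083244] [0.23988331 1.23156332 0.05503756] [  0.74253408 -32.23160505   6.06856093 -24.53758299   0.06361383
  -1.78941015  -0.23598469] [-0.53442498  0.31701466  0.66617572  1.88406671 -0.23092656  1.01626111
 -1.58479006]
-103.983684898809
```

{"method": "arm_command", "body": {"motion": [[[0,0,0],[0,0,1],1],[[0,0,0],[0,0,1],1],[[0,0,0],[0,0,0],1]]}}

```text
time: 10.28
position: [0.5579, -0.0481, 0.0715]
tool_rot: [-3.11, 0.434, -0.002]
ft_force: [-3.3, 2.0, 10.4]
grip_width: 0.132
```

```bash
python3 chk.py wrist8
```

```text
[ 0.55791369 -0.04808297  0.07150552] [-4.73253773  1.94350943 10.232841  ] [0.23774515 1.07753597 0.42389446] 0.13634104996930677
jaw -105.8701996652501
top 5063 ((569.5048217773438, -52.198036193847656), (64.23155975341797, 42.12036895751953), 75.14443969726562) 0.04334909917237806
tilt, z centre [-0.04012189  0.01062278  0.04401089]
```

The torque jumped to 0.42 N m and the block started turning with the knob (wing -15.9°, block -14.9°), so it's at the stop. Releasing.

{"method": "arm_command", "body": {"motion": [[[0,0,0],[0,0,1],1],[[0,0,0],[0,0,0],1],[[0,0,0],[0,0,0],0.75],[[0,0,0],[0,0,0],0.6],[[0,0,0],[0,0,0],0.5],[[0,0,0],[0,0,0],0.5],[[0,0,0],[0,0,0],0.5]]}}

```text
time: 10.92
position: [0.5569, -0.049, 0.0693]
tool_rot: [3.107, -0.464, 0.0]
ft_force: [0.0, -0.1, 0.2]
grip_width: 0.426
```

{"method": "arm_command", "body": {"motion": [[[0,0,-5],[0,0,0],0.5],[[0,0,-15],[0,0,0],0.5],[[0,0,-30],[0,0,0],0.5],[[0,0,-35],[0,0,0],0.5],[[0,0,-35],[0,0,0],0.5],[[-25,0,-15],[0,0,0],0.5],[[-20,0,0],[0,0,0],0.5],[[0,0,0],[0,0,0],0.5]]}}

```text
time: 11.58
position: [0.512, -0.0349, 0.2057]
tool_rot: [-3.104, 0.462, -0.0]
ft_force: [-0.0, -0.1, -0.5]
grip_width: 0.501
```

```bash
python3 chk.py wrist9; python3 - <<'E'
from h import *
z=np.load("pics/wrist9.npz");W=cloud("wrist",z["d"],z["T"]);hsv=cv2.cvtColor(z["im"],cv2.COLOR_BGR2HSV)
k=(np.hypot(W[...,0]-.5564,W[...,1]+.0498)<.06)&(hsv[...,2]<75)&(W[...,2]>.075)&(W[...,2]<.1);Q=W[k]
print("knob",len(Q),Q.mean(0),cv2.minAreaRect((Q[:,:2]*1000).astype(np.float32)),np.median(Q[:,2]))
E
```

```text
[ 0.51313417 -0.03509512  0.20520957] [ 0.47423765 -0.11232769 -0.97264167] [ 0.03742389  0.09344916 -0.00774591] 0.5012590030853968
jaw -106.92479865940878
top 3384 ((558.1448974609375, -48.582847595214844), (63.268333435058594, 63.93263626098633), 74.72063446044922) 0.04341346808023697
tilt, z centre [-0.00251505 -0.00065608  0.04351103]
knob 865 [ 0.56029846 -0.04989018  0.08483699] ((558.9439086914062, -49.15705490112305), (10.991904258728027, 62.90131759643555), 73.33333587646484) 0.08512736820506595
```

View pics/wrist9.png

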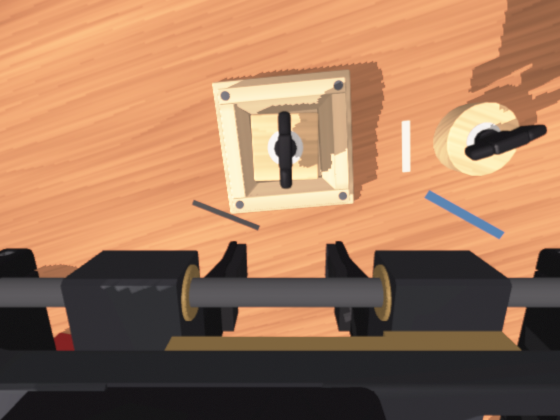

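The wrist view shows the foot flat in the pocket at (285,147), wing parallel to its sides. Its centre is about 2 mm from the pocket's and its tilt is 0.15°. The wing reads -16.7° and the block -15.3°. The round foot at (480,138) is still in place. Handing in.

```bash
python3 -c "
from h import *
print(ctrl.close_job())"
```

```text
the job is handed in; nothing more can be done
None
```

I picked up the wooden square foot by its black knob, seated it in the jig pocket, and turned the knob clockwise to its stop. I then let go, backed off and handed the job in about 11.6 s into the 42 s allowed; no verdict is reported.

- **Seating:** after release the foot sat flat, tilted about 0.15°, with its centre about 2 mm from the pocket's. Its top was at 43.5 mm, against 44 mm expected when fully seated.
- **Knob:** the wing is within about 1.5° of the block's side. At the end of the turn the torque rose to 0.42 N m and the block began to turn with the knob, so I took it to be at its stop.
- **Clearance:** the arm is about 135 mm clear above the foot, with contact force near zero. I never went near the round foot, and it looked undisturbed in the last picture, though I did not measure its final position.
- **Disagreement:** while gripped, the foot was pitched 2–3° about the jaw axis, so it was not quite flat during the turn. It levelled out on release.

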